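# Lock the terminal box cover with its quarter-turn fastener

### The arm

A 7-joint arm with a two-finger parallel gripper is mounted at the origin on a cart in front of the work surface, level with it; the furniture and walls round the work are solid. World frame = base frame: x ahead of the robot, y to its left, z up, the work surface at z = 0. Lengths are in mm, angles in rad, forces in N, time in s.
With the tool pointing down it reaches from about 400 to 850 mm from the base axis. Payload 10.4 kg.
Tool frame: the origin (TCP) lies at the very end of the fingers, on their centre line; the grasp point (between the pads) lies 19 mm behind it (bot.grasp_offset is the distance from the TCP to the grasp point, in mm); z points along the fingers, x is the direction in which the jaws open and shut, and the axes are right-handed (so a half turn about z gives the same grasp; the last joint's range is limited). The gripper opens to 87 mm and grips with 3 to 60 N. Pads are 19 mm wide; open, the fingers measure 117 mm over their backs; the gripper's body (75 mm by 190 mm) begins 51 mm behind the grasp point.
Start: joints at [-1.187, 0.332, -0.065, 1.46, 0.022, 1.35, -0.088], TCP at [247.285, 574.023, 222.576] pointing down, gripper open.
Joint ranges: [-2.6, 2.6], [-0.5, 2.12], [-1.47, 1.34], [0.16, 2.42], [-1.27, 4.41], [0.06, 2.06], [-2.6, 2.6]. Speed limits (rad/s): [2.22, 2.22, 2.79, 2.79, 3.14, 3.14, 3.14].

### API

Orientations are given as a 3x3 rotation matrix whose columns are the frame's x, y, z axes.
In Python, from rig import bot gives the robot as it stands. The module is installed in compiled form; this text tells all that it offers.
- The arm moves only by the shell command python3 -m jog 'ROWS'. ROWS is JSON, a list that holds one entry, the list of rows, each a list of 5 numbers: the shift along the world's x, y, z as a fraction of full scale, then the turn about the world's z as a fraction of full scale, then the opening, from -1 (shut) to 1 (fully open). A call has 1 to 20 rows; each row shifts and turns the pose as measured when the row begins; what a row does not reach is not made up. Full scale, the value 1, is 20 mm for a shift and 180 degrees for a turn. A row lasts 1/10 s, in which the tool goes at most 50 mm and 8.59 degrees, less where a joint would pass 70% of its speed; a pose out of reach is approached as far as the arm can. A call with a number of a shift or a turn outside -1 to 1 is refused whole. A call with a gripper value outside its range is refused whole. The fingers move at their own pace and stop on an object; the grip force is fixed at half the most. Time passes only in rows, so rows that do not move let the fingers close. It gives the time, the measured TCP pose, the force and the opening at its end, in the units of the state.
- bot.state(): the state, without advancing time (a new reading comes with each control period).
- bot.snapshot(name): name is "scene" or "top"; returns a dict with "color" (400x640x3 uint8, blue, green, red), "fx", "fy", "cx", "cy" (pixels), "R" (3x3) and "t" (3): a world point X has camera coordinates R X + t. Camera axes: x right, y down, z forward; pixel columns grow to the right and rows downward; lengths in mm; the calibration is good to about 2 mm. A picture is of the moment at which its call begins. There is no depth.
- bot.job_done(): hands the job in, once; it reports no verdict.
Trained networks look in a picture, given as the dict that the camera call returned (one of the last four; its "shot" number tells which), for a name from the list of things; names that differ only in an ending like _2 or _b are one class to them, and where a whole thing is asked for, a point or a joint stands for the part that bears it (a point fixed in the world has none). Each returns a list of dicts, best first, with "confidence" (0 to 1); they miss things now and then, are a little off and sometimes report something else, mostly with a low value. They report only what shows in the picture. A call takes as long as a camera call.
- bot.spot_in(picture, label): "at" ([x, y, z] in mm, in the coordinates of the camera as it stood for that picture, good to about 4 mm: the middle of the surface that is visible of it).
The state is a dict: "time_s": time; "joint_pos": joint angles; "qd": joint speeds; "joint_torque": joint torques, N m; "tcp_pos": TCP position; "tcp_rot": TCP orientation; "force": force on the tool from outside, world axes, zero at the start; "torque": the same for the moment, N m; "gripper_width": opening from 0.0 (shut) to 1.0 (fully open).
Only numpy, scipy, OpenCV 4.12 (cv2) and the standard library are available. Lean on these libraries where they do the work, as an engineer would, in place of code of your own. Each camera call takes 0.05 s, during which the arm holds its last target.

### The job

The cover of the grey terminal box is sprung ajar. Set a fingertip in the slot of its round quarter-turn fastener, press the cover down shut and, still pressing, turn the slot a quarter turn clockwise to its stop, so that the cover is locked and stays down when you let go and move clear. Only push and turn: do not lift the cover, and do not pick up or knock away the things that stand around.

Things in the scene. Friction and masses are not known exactly. Their poses are not given: they have to be found in the camera images.
- box: grey metal terminal box bolted to the bench (it cannot move), 180 x 160 x 85 mm (own x, y, z) without its cover. Origin: centre of its underside. Own x points from the front (facing the robot) to the back, where the cover is hinged; z up. Cable glands at the back reach to x = +110 mm, mounting feet to y = +-98 mm
- cover (a joint): the box's cover, 184 x 166 x 6 mm, hinged along the box's upper back edge (box x = +85, z = 85 mm). Rad: 0 = flat, shut, hard stop on the rim; grows as the front edge rises. Unlocked, a spring holds it ajar at about 0.12; held shut it needs about 7 N at the fastener, and springs up when let go. Locked, it rests at about 0.02 by itself
- cover_front (a point): middle of the cover's upper front edge
- cam (a joint): the fastener's angle, rad, growing CLOCKWISE seen from above: 0 = unlocked, slot across the box (left-right); 1.57 = locked, slot front to back; hard stops at both. Starts at 0 to 0.35; friction about 0.1 N m; stays where left. In the last third of the turn a tongue under the cover slides below a lip of the box, if the cover is pressed below 0.04 rad; above that it misses the lip
- slot (a point): on the fastener's axis, on the slot's floor; own y along the slot, z up the axis. At box x = -20, y = 0, z = 95 mm when the cover is shut. Round metal head, 104 mm across, with one straight slot right across it, 36 mm wide, 14 mm deep, between two half-moon blocks; a ring of the same height (inner/outer diameter 109/124 mm) fixed to the cover surrounds it and closes the slot's ends
- slot_end (a point): on the slot's floor, 30 mm from the axis, towards the end with the small bright pointer line (own -y). This end points to the right side of the box (box -y) when unlocked and to the front (box -x) when locked; a fingertip set here turns the head with about 3 N sideways
- weight_200: steel laboratory weight, 35 mm across, 46 mm tall; bystander, stands upright near the work, origin at the centre of its underside
- weight_100: steel laboratory weight, 28 mm across, 38 mm tall; bystander, stands upright near the work, origin at the centre of its underside
- sample_vial_1: glass vial with screw cap, 27 mm across, 70 mm tall; bystander, stands upright near the work, origin at the centre of its underside
- moisture_tin_1: flat round white tin, 64 mm across, 30 mm tall; bystander, stands upright near the work, origin at the centre of its underside
- crucible_1: white lidded crucible, 48 mm across, 48 mm tall; bystander, stands upright near the work, origin at the centre of its underside
- jar_2: plastic jar with black cap, 61 mm across, 84 mm tall; bystander, stands upright near the work, origin at the centre of its underside

How it is judged:
By the outcome, as a careful person would: the job done as asked, in the order asked, and still so for the second after the job is handed in, with the robot touching nothing.
It also fails if it takes over 38 s, if anything falls off the work surface, if the arm or the gripper's body presses on something with over 40 N, if the wrist force passes 120 N, or if a joint passes its speed limit or range.

## Working session

There is one attempt and no reset: what is moved stays moved. The work goes in short steps, Python scripts to look and compute and a shell command to move; the robot and the scene stay as the last step left them, time stands still between calls to the robot, and variables do not carry over. Pictures are saved under pics/ and viewed, and the job is handed in when it is done.

```bash
mkdir -p pics; ls
cat > h.py <<'E'
import numpy as np,cv2
from rig import bot
def w(p,c): return np.array(p['R']).T@(np.array(c)-np.array(p['t']))
def px(p,X):
    c=np.array(p['R'])@np.array(X)+np.array(p['t']); return p['fx']*c[0]/c[2]+p['cx'],p['fy']*c[1]/c[2]+p['cy']
def ray(p,u,v,z):
    R=np.array(p['R']);o=-R.T@np.array(p['t']);d=R.T@np.array([(u-p['cx'])/p['fx'],(v-p['cy'])/p['fy'],1]);return o+d*(z-o[2])/d[2]
E
python3 - <<'E'
from h import *
for n in("scene","top"):
    p=bot.snapshot(n);cv2.imwrite(f"pics/{n}0.png",p['color'])
    print(n,w(p,[0,0,0]))
    for l in["box","cover_front","slot","slot_end","cover","cam"]:
        try:
            for d in bot.spot_in(p,l)[:2]:print(l,w(p,d['at']).round(),d['confidence'],np.round(px(p,w(p,d['at']))))
        except Exception as e:print(l,e)
print(bot.state())
E
```

```text
pics
scene [ -42.68319666 -217.71886352  729.8611398 ]
box [ 461. -136.  104.] 0.84 [354. 218.]
cover_front [ 497. -138.  110.] 0.68 [360. 202.]
slot [ 507. -133.  115.] 0.69 [359. 196.]
slot_end [ 507. -132.  117.] 0.76 [358. 196.]
cover [ 490. -139.  106.] 0.71 [359. 206.]
cam [ 505. -136.  118.] 0.72 [360. 196.]
top [ 407.77617891  -65.85110393 1030.25139591]
box [ 514. -140.  106.] 0.66 [360. 209.]
cover_front [ 512. -140.  103.] 0.91 [360. 210.]
slot [ 494. -138.  120.] 0.84 [359. 219.]
slot_end [ 386. -138.   30.] 0.69 [356. 272.]
slot_end [ 501. -137.  117.] 0.59 [359. 215.]
cover [ 508. -134.  110.] 0.9 [357. 212.]
cam [ 499. -128.  118.] 0.74 [355. 216.]
{'time_s': 0.7, 'joint_pos': array([-1.18657849,  0.33218143, -0.0647203 ,  1.46009074,  0.02157633,
        1.34990229, -0.08852783]), 'qd': array([ 0.00011068,  0.00115714,  0.00076786,  0.00011081,  0.0007932 ,
       -0.00176706, -0.00105953]), 'joint_torque': array([-7.71233426e-04, -6.22905207e+01,  2.37915467e-02, -3.90055454e+01,
       -6.12794445e-02,  3.15865909e-02, -5.36416778e-07]), 'tcp_pos': array([247.27958972, 574.02838236, 222.59159424]), 'tcp_rot': array([[ 3.95698789e-01,  9.18380351e-01, -2.39439764e-06],
       [ 9.18380344e-01, -3.95698785e-01,  1.20484577e-04],
       [ 1.09703208e-04, -4.98745689e-05, -9.99999993e-01]]), 'force': array([ 0.67967597,  1.04291462, -0.73333473]), 'torque': array([-0.05581799,  0.01393033, -0.01352443]), 'gripper_width': 0.999441147656294}
```

Run:
```python
import cv2
a=cv2.imread("pics/top0.png");cv2.imwrite("pics/top0c.png",cv2.resize(a[120:310,260:460],None,fx=4,fy=3.1) if 0 else cv2.resize(a[140:290,260:460],None,fx=4,fy=4,interpolation=cv2.INTER_CUBIC))
a=cv2.imread("pics/scene0.png");cv2.imwrite("pics/scene0c.png",cv2.resize(a[120:270,260:460],None,fx=4,fy=4,interpolation=cv2.INTER_CUBIC))
```

```text
(no output)
```

View pics/top0.png

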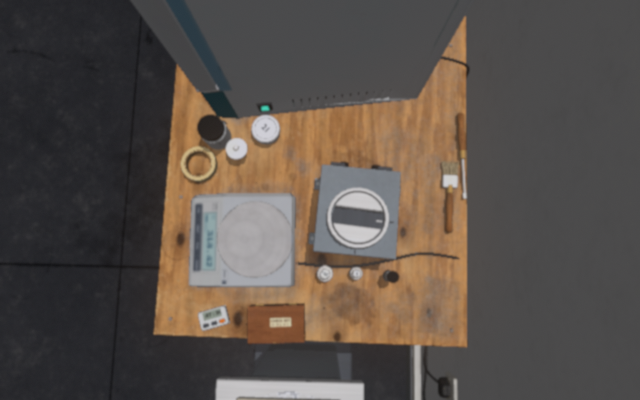

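View pics/scene0.png

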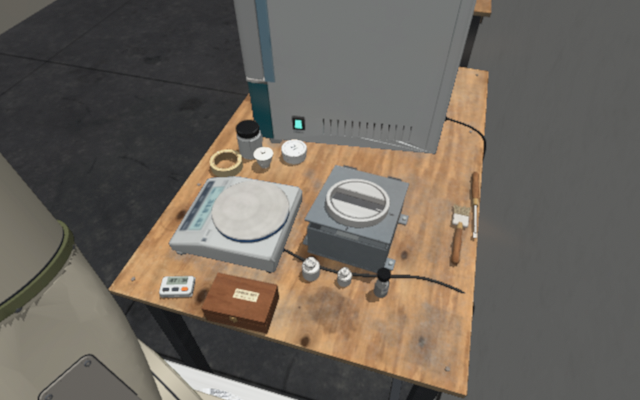

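```bash
ls pics
```

```text
scene0.png
scene0c.png
top0.png
top0c.png
```

View pics/top0c.png

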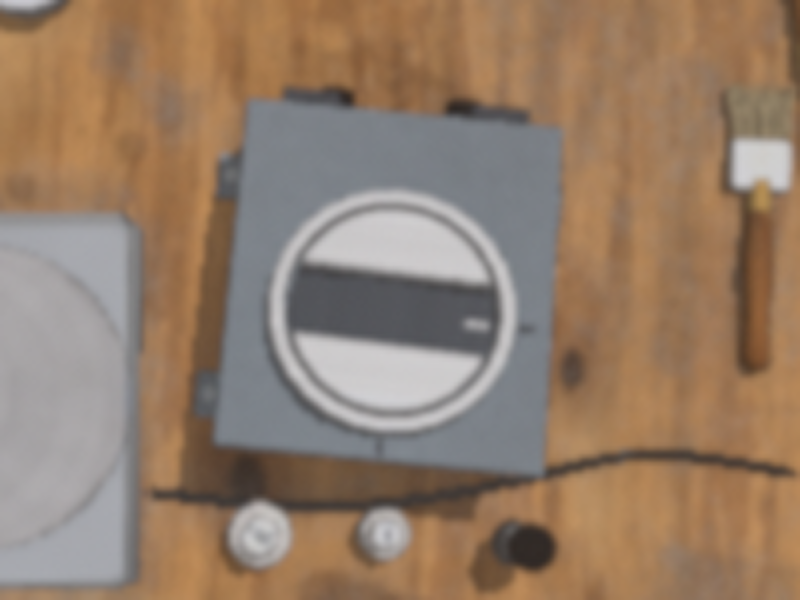

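View pics/scene0c.png

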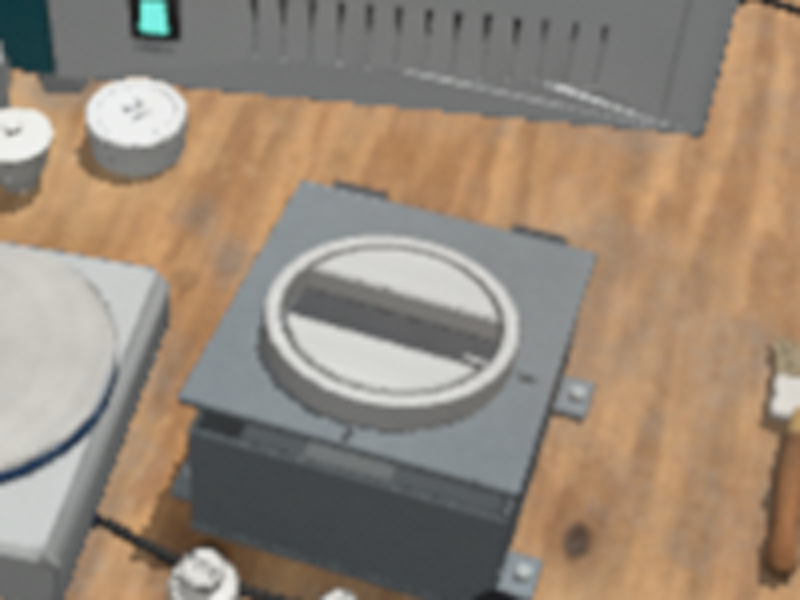

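The box is slightly yawed, and the slot lies across it with the pointer on the right, so the cam is near 0. The weights and vial stand in front of it. I'll fit the box pose from the cover corners in both views.

```bash
cat > fit.py <<'E'
from h import *
from scipy.optimize import least_squares
T=[bot.snapshot(n) for n in("top","scene")]
def pts(x,y,yaw,th):
    L=np.array([[92,83,91],[92,-83,91],[-92,-83,91],[-92,83,91],[-20,0,109]],float)
    d=L-[85,0,85];c,s=np.cos(th),np.sin(th)
    L=np.c_[85+c*d[:,0]+s*d[:,2],L[:,1],85-s*d[:,0]+c*d[:,2]]
    R=np.array([[np.cos(yaw),-np.sin(yaw)],[np.sin(yaw),np.cos(yaw)]])
    return np.c_[L[:,:2]@R.T+[x,y],L[:,2]]
o=[np.array([[248,100],[560,128],[545,475],[215,443],[393,312]])/4+[260,140],
   np.array([[305,185],[595,255],[520,493],[182,400],[392,322]])/4+[260,120]]
def res(p,w=0):
    P=pts(*p[:4]);r=[]
    for i in(0,1): r+= (np.array([px(T[i],q) for q in P])-o[i]).ravel().tolist()
    return r
f=least_squares(res,[510,-138,-.1,.12]);print(f.x,np.round(f.fun,1).reshape(2,5,2))
print("ring top",pts(*f.x)[4])
for i in(0,1):
    print(ray(T[i],*o[i][4],pts(*f.x)[4][2]))
a,b=[ray(T[0],u/4+260,v/4+140,108) for u,v in((292,297),(492,319))];print("slot dir",np.degrees(np.arctan2(*(a-b)[[1,0]])))
for l in["weight_200","weight_100","sample_vial_1","moisture_tin_1","crucible_1","jar_2"]:
    for d in bot.spot_in(T[0],l)[:1]:print(l,w(T[0],d['at']).round(),d['confidence'])
E
python3 fit.py
```

```text
[ 5.10261568e+02 -1.36316731e+02 -6.90415993e-02  1.12549571e-01] [[[-0.3 -0.2]
  [ 0.9 -0.2]
  [ 0.2  0.9]
  [-0.3  1.2]
  [-0.1  0.7]]

 [[-0.9 -2. ]
  [ 1.2 -1.2]
  [ 0.6  0.5]
  [-0.9 -0.4]
  [ 0.2 -0.8]]]
ring top [ 493.66103915 -135.16877895  120.64092235]
[ 495.1117374  -135.27582548  120.64092235]
[ 491.41102335 -135.21392865  120.64092235]
slot dir 84.93077765348687
weight_200 [ 385. -142.   27.] 0.7
weight_100 [ 385. -142.   27.] 0.7
sample_vial_1 [ 381. -204.   68.] 0.47
moisture_tin_1 [704.  71.  32.] 0.63
crucible_1 [650. 131.  40.] 0.88
jar_2 [683. 179.  83.] 0.89
```

```bash
python3 -m jog '[[[1,-1,0,0.02,0],[1,-1,0,0.02,0],[1,-1,0,0.02,0],[1,-1,0,0.02,0],[1,-1,0,0.02,0],[1,-1,0,0,0],[1,-1,0,0,0],[1,-1,0,0,0],[1,-1,0,0,0],[1,-1,0,0,0],[1,-1,0,0,0],[0,-1,0,0,0],[0,-1,0,0,0],[0,-1,0,0,0],[0,-1,0,0,0],[0,-1,0,0,0],[0,-1,0,0,0],[0,-1,0,0,0],[0,-1,0,0,0],[0,-1,0,0,0]]]'
```

```text
time_s: 3.1
tcp_pos: [470.0, 158.1, 223.3]
tcp_rot: [[0.07, 0.998, 0.0], [0.998, -0.07, 0.003], [0.003, 0.0, -1.0]]
force: [-0.1, -1.5, -0.4]
gripper_width: 0.498
```

```bash
python3 -m jog '[[[0.1,-1,0,0,0],[0.1,-1,0,0,0],[0.1,-1,0,0,0],[0.1,-1,0,0,0],[0.1,-1,0,0,0],[0.1,-1,0,0,0],[0.1,-1,0,0,0],[0.1,-1,0,0,0],[0.1,-1,0,0,0],[0.1,-1,0,0,0],[0,-1,0,0,0],[0,-1,0,0,0],[0,-1,0,0,0],[0,-0.7,0,0,0],[0,-0.1,0,0,0],[0,0,0,0,0]]]'
python3 - <<'E'
from h import *
s=bot.state();print(s['tcp_pos'],s['force'],s['torque'],np.degrees(np.arctan2(s['tcp_rot'][1,0],s['tcp_rot'][0,0])),s['joint_pos'])
E
```

```text
time_s: 4.7
tcp_pos: [483.7, -131.7, 225.5]
tcp_rot: [[0.067, 0.998, 0.006], [0.998, -0.067, 0.01], [0.01, 0.005, -1.0]]
force: [0.5, 0.6, 0.4]
gripper_width: 0.5
[ 483.6753952  -131.66463772  225.47092689] [0.45599492 0.58080305 0.42274032] [ 0.01311107  0.03617199 -0.00927331] 86.17441705530905 [-0.28267261  0.04051866  0.48211619  1.80247873 -0.03065626  1.29940065
  1.71123238]
```

```bash
python3 -m jog '[[[0.2,-0.1,-1,0,0],[0.2,-0.07,-1,0,0],[0,0,-1,0,0],[0,0,-0.9,0,0],[0,0,0,0,0]]]'
python3 - <<'E'
from h import *
s=bot.state();print(s['tcp_pos'],s['force'])
for n in("top","scene"):
    p=bot.snapshot(n);u,v=map(int,px(p,[492,-135,120]));cv2.imwrite(f"pics/{n}1.png",cv2.resize(p['color'][v-75:v+75,u-100:u+100],None,fx=4,fy=4,interpolation=cv2.INTER_CUBIC))
E
```

```text
time_s: 5.2
tcp_pos: [492.5, -129.4, 145.8]
tcp_rot: [[0.06, 0.998, 0.009], [0.998, -0.06, 0.013], [0.013, 0.008, -1.0]]
force: [-0.4, -0.1, 0.4]
gripper_width: 0.501
[ 492.48503335 -129.38815996  145.77757945] [-0.44048539 -0.13697439  0.37139587]
```

View pics/scene1.png

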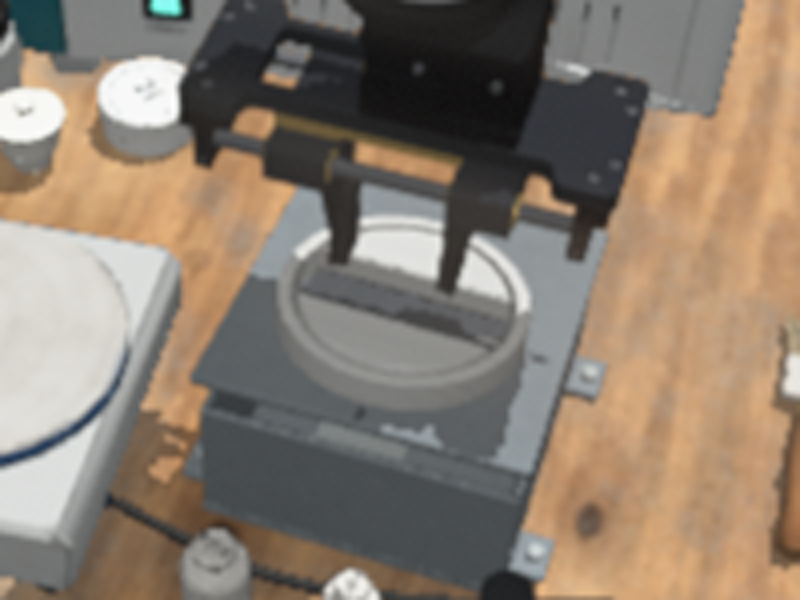

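View pics/top1.png

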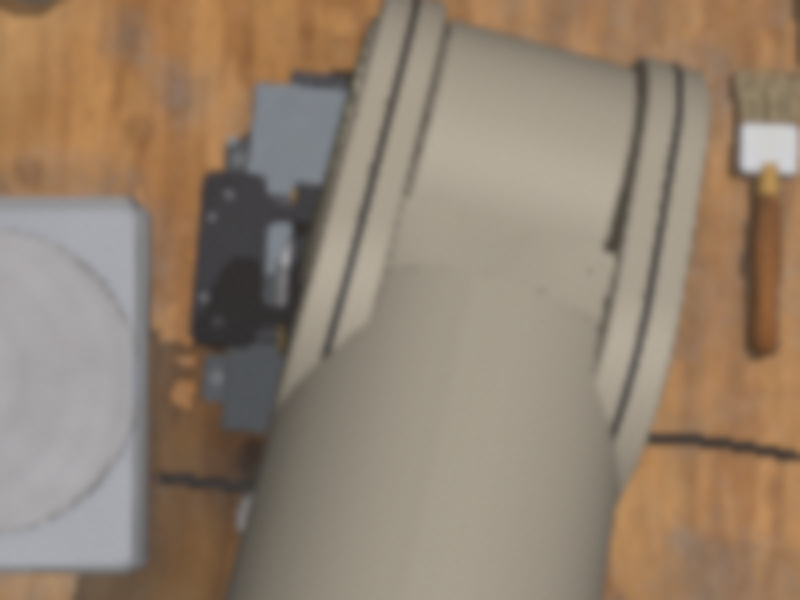

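Both fingers hang over the slot, roughly at crop (345,260) and (450,285). Next I'll correct y and then descend.

```bash
python3 -m jog '[[[0,-0.2,0,0,0],[0,-0.1,0,0,0],[0,0,0,0,0]]]'; python3 -m jog '[[[0,0,-0.5,0,0],[0,0,-0.4,0,0],[0,0,0,0,0]]]'
```

```text
time_s: 5.6
tcp_pos: [495.4, -136.1, 151.0]
tcp_rot: [[0.059, 0.998, 0.016], [0.998, -0.059, 0.012], [0.013, 0.015, -1.0]]
force: [0.5, 0.1, -0.3]
gripper_width: 0.502
time_s: 5.9
tcp_pos: [495.7, -136.2, 132.2]
tcp_rot: [[0.06, 0.998, 0.018], [0.998, -0.06, 0.012], [0.014, 0.017, -1.0]]
force: [0.2, -0.2, 0.2]
gripper_width: 0.497
```

```bash
python3 -m jog '[[[-0.15,0.05,0,0,0],[0,0,0,0,0]]]'; python3 -m jog '[[[0,0,-0.4,0,0],[0,0,-0.4,0,0],[0,0,0,0,0]]]'; python3 -c "
from h import *
s=bot.state();print(s['force'],s['torque'])"
```

```text
time_s: 6.1
tcp_pos: [492.1, -135.2, 131.6]
tcp_rot: [[0.06, 0.998, 0.016], [0.998, -0.06, 0.012], [0.013, 0.016, -1.0]]
force: [0.4, 0.2, -1.0]
gripper_width: 0.495
time_s: 6.4
tcp_pos: [492.1, -134.9, 114.4]
tcp_rot: [[0.059, 0.998, 0.017], [0.998, -0.06, 0.013], [0.014, 0.016, -1.0]]
force: [-0.1, 0.4, -0.4]
gripper_width: 0.503
[-0.11692887  0.35908413 -0.41731684] [ 0.02795329  0.0511814  -0.02769492]
```

The tip is below the head's top with no force, so it's in the slot. I'll press down.

```bash
python3 -m jog '[[[0,0,-0.4,0,0],[0,0,-0.3,0,0],[0,0,-0.2,0,0]]]';python3 -m jog '[[[0,0,-0.2,0,0],[0,0,-0.2,0,0]]]'; python3 -c "
from h import *
s=bot.state();print(s['force'],s['torque'])"
```

```text
time_s: 6.7
tcp_pos: [492.0, -135.3, 95.6]
tcp_rot: [[0.06, 0.998, 0.017], [0.998, -0.06, 0.013], [0.014, 0.016, -1.0]]
force: [-3.4, 1.3, 9.0]
gripper_width: 0.497
time_s: 6.9
tcp_pos: [492.8, -135.4, 94.4]
tcp_rot: [[0.06, 0.998, 0.017], [0.998, -0.06, 0.016], [0.017, 0.016, -1.0]]
force: [-34.0, 9.0, 76.8]
gripper_width: 0.495
[-33.98993572   9.0474097   76.80809912] [ 1.03254354  7.8354562  -0.1740508 ]
```

Fully shut at z≈94.4, but 77 N is too much, so I'll ease off while keeping it shut.

```bash
python3 -m jog '[[[0,0,-0.02,0,0]]]';python3 -m jog '[[[0,0,-0.05,0,0]]]'; python3 -c "
from h import *
s=bot.state();print(s['force'],s['torque'])"
```

```text
time_s: 7.0
tcp_pos: [492.9, -135.5, 96.1]
tcp_rot: [[0.061, 0.998, 0.018], [0.998, -0.061, 0.017], [0.019, 0.016, -1.0]]
force: [-5.2, 0.8, 6.7]
gripper_width: 0.499
time_s: 7.1
tcp_pos: [492.9, -135.6, 96.0]
tcp_rot: [[0.061, 0.998, 0.018], [0.998, -0.061, 0.018], [0.019, 0.017, -1.0]]
force: [-3.2, 1.7, 6.2]
gripper_width: 0.5
[-3.22499462  1.71194704  6.17261669] [ 0.0337148   0.89183379 -0.08179677]
```

```bash
python3 -m jog '[[[0,0,-0.1,-0.03,0],[0,0,-0.1,-0.03,0]]]';python3 -m jog '[[[0,0,-0.08,-0.03,0],[0,0,-0.08,-0.03,0]]]'; python3 -c "
from h import *
s=bot.state();print(s['force'],s['torque'],s['joint_pos'][6])"
```

```text
time_s: 7.3
tcp_pos: [496.5, -136.5, 95.4]
tcp_rot: [[0.251, 0.968, 0.029], [0.968, -0.251, 0.013], [0.02, 0.025, -0.999]]
force: [-12.4, 1.4, 29.0]
gripper_width: 0.501
time_s: 7.5
tcp_pos: [495.9, -137.1, 95.4]
tcp_rot: [[0.435, 0.9, 0.03], [0.9, -0.435, 0.009], [0.021, 0.023, -1.0]]
force: [-15.8, 3.5, 31.7]
gripper_width: 0.499
[-15.79238064   3.50228271  31.71827032] [0.20964885 3.83384768 0.15952499] 1.4242224570525348
```

```bash
python3 -m jog '[[[-0.15,0.05,-0.06,-0.03,0],[-0.1,0.05,-0.07,-0.03,0]]]';python3 -m jog '[[[-0.1,0.05,-0.07,-0.03,0],[-0.05,0,-0.07,-0.03,0]]]'; python3 -c "
from h import *
s=bot.state();print(s['force'],s['torque'],s['joint_pos'][6])"
```

```text
time_s: 7.7
tcp_pos: [494.4, -137.0, 96.0]
tcp_rot: [[0.602, 0.797, 0.039], [0.798, -0.603, 0.001], [0.024, 0.031, -0.999]]
force: [0.7, -3.4, 8.9]
gripper_width: 0.502
time_s: 7.9
tcp_pos: [494.2, -137.6, 95.8]
tcp_rot: [[0.747, 0.664, 0.045], [0.665, -0.747, -0.009], [0.028, 0.037, -0.999]]
force: [-7.3, 2.7, 19.3]
gripper_width: 0.504
[-7.2599735   2.66975465 19.30118537] [0.36105758 1.97707515 0.13907423] 1.0134897537923409
```

```bash
python3 -m jog '[[[-0.2,0.1,-0.07,-0.03,0],[-0.2,0.1,-0.07,-0.03,0]]]';python3 -m jog '[[[-0.1,0.1,-0.07,-0.03,0],[-0.1,0.1,-0.07,-0.03,0]]]'
python3 - <<'E'
from h import *
s=bot.state();print(s['force'],s['torque'],s['joint_pos'][6])
p=bot.snapshot("scene");u,v=map(int,px(p,[492,-135,120]));cv2.imwrite("pics/scene2.png",cv2.resize(p['color'][v-75:v+75,u-100:u+100],None,fx=4,fy=4,interpolation=cv2.INTER_CUBIC))
E
```

```text
time_s: 8.1
tcp_pos: [491.5, -135.2, 96.4]
tcp_rot: [[0.862, 0.504, 0.054], [0.506, -0.862, -0.021], [0.036, 0.045, -0.998]]
force: [5.2, -0.9, 7.5]
gripper_width: 0.503
time_s: 8.3
tcp_pos: [491.1, -133.5, 96.4]
tcp_rot: [[0.944, 0.325, 0.058], [0.327, -0.944, -0.034], [0.044, 0.051, -0.998]]
force: [0.5, -3.7, 12.0]
gripper_width: 0.502
[ 0.47309571 -3.7173592  11.97858349] [-1.15124017  0.2228462   0.05251806] 0.5750957554483531
```

View pics/scene2.png

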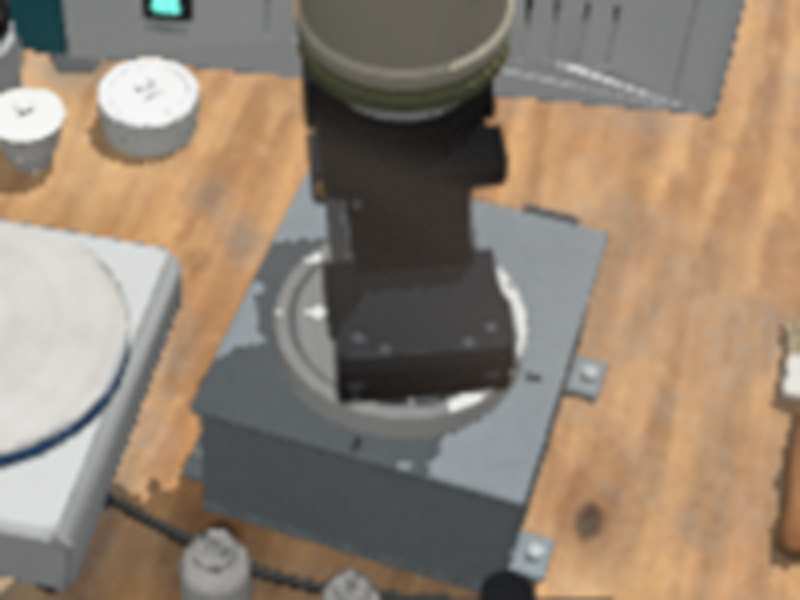

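Cover shut, head turning. The tool is at 19° and has to go past -5° to take up the slack.

```bash
python3 -m jog '[[[0,0,-0.08,-0.03,0],[0,-0.05,-0.08,-0.03,0]]]';python3 -m jog '[[[0,0,-0.08,-0.03,0],[0,0,-0.08,-0.03,0]]]'; python3 -c "
from h import *
s=bot.state();print(s['force'],s['torque'],s['joint_pos'][6])"
```

```text
time_s: 8.55
tcp_pos: [491.8, -136.6, 96.1]
tcp_rot: [[0.99, 0.129, 0.052], [0.132, -0.99, -0.046], [0.045, 0.053, -0.998]]
force: [-10.2, -0.7, 28.3]
gripper_width: 0.503
time_s: 8.75
tcp_pos: [491.5, -136.5, 95.9]
tcp_rot: [[0.997, -0.067, 0.04], [-0.065, -0.996, -0.053], [0.044, 0.05, -0.998]]
force: [-16.0, 6.4, 35.2]
gripper_width: 0.502
[-15.97283062   6.39645976  35.22835308] [ 1.07986741  4.17144568 -0.07413615] 0.17064504423614388
```

```bash
python3 -m jog '[[[0,0.05,-0.06,-0.03,0],[0,0.05,-0.06,-0.03,0]]]'; python3 -c "
from h import *
s=bot.state();print(s['force'],s['torque'],s['joint_pos'][6])";python3 -m jog '[[[0,0,-0.07,-0.03,0]]]'; python3 -c "
from h import *
s=bot.state();print(s['force'],s['torque'],s['joint_pos'][6])"
```

```text
time_s: 8.95
tcp_pos: [491.2, -135.7, 96.2]
tcp_rot: [[0.965, -0.261, 0.029], [-0.259, -0.964, -0.059], [0.043, 0.049, -0.998]]
force: [-2.2, 0.1, 17.0]
gripper_width: 0.5
[-2.1858504   0.06551304 17.02958264] [0.40872107 1.07891149 0.73578434] -0.029500843623075108
time_s: 9.05
tcp_pos: [492.8, -134.2, 96.3]
tcp_rot: [[0.936, -0.352, 0.025], [-0.35, -0.935, -0.059], [0.045, 0.047, -0.998]]
force: [-4.0, 10.1, 19.6]
gripper_width: 0.5
[-3.97928869 10.08399185 19.59694269] [2.1451264  1.45228619 1.82144928] -0.12414827398967027
```

The torque has risen to 1.8 N m against 0.1 of friction, so it's at the stop. I'll back off within the slack so lifting doesn't drag the cover, ease up and look.

```bash
python3 -m jog '[[[0,0,-0.05,0.03,0],[0,0,-0.03,0.03,0]]]'; python3 -c "
from h import *
s=bot.state();print(s['force'],s['torque'])";python3 -m jog '[[[0,0,0.1,0,0],[0,0,0.2,0,0]]]'; python3 -c "
from h import *
s=bot.state();print(s['force'],s['torque'])"
```

```text
time_s: 9.25
tcp_pos: [494.7, -132.1, 96.6]
tcp_rot: [[0.985, -0.169, 0.038], [-0.167, -0.985, -0.051], [0.046, 0.044, -0.998]]
force: [-3.3, 3.9, 11.8]
gripper_width: 0.502
[-3.29191779  3.8586807  11.75067037] [ 0.90987827  0.93992889 -0.07704774]
time_s: 9.45
tcp_pos: [495.0, -131.8, 102.7]
tcp_rot: [[0.986, -0.165, 0.039], [-0.163, -0.985, -0.05], [0.047, 0.043, -0.998]]
force: [-0.5, 0.2, 0.3]
gripper_width: 0.502
[-0.53035311  0.17384061  0.32043879] [-0.01192027  0.10698034 -0.00447255]
```

No force at z=102.7, so the cover isn't following. Lift clear and look.

```bash
python3 -m jog '[[[0,-0.1,0.5,0,0],[0,0,1,0,0],[0,0,1,0,0],[0,0,1,0,0],[0,0,1,0,0],[0,0,1,0,0],[0,0,1,0,0],[0,1,0,0,0],[0,1,0,0,0],[0,1,0,0,0],[0,1,0,0,0],[0,1,0,0,0],[0,1,0,0,0],[0,1,0,0,0],[0,1,0,0,0],[0,1,0,0,0],[0,1,0,0,0],[0,1,0,0,0],[0,1,0,0,0],[0,0,0,0,0]]]'
python3 - <<'E'
from h import *
for n in("top","scene"):
    p=bot.snapshot(n);u,v=map(int,px(p,[480,-135,110]));cv2.imwrite(f"pics/{n}3.png",cv2.resize(p['color'][v-75:v+75,u-100:u+100],None,fx=4,fy=4,interpolation=cv2.INTER_CUBIC))
E
```

```text
time_s: 11.45
tcp_pos: [493.8, 109.5, 247.4]
tcp_rot: [[0.982, -0.181, 0.047], [-0.179, -0.982, -0.052], [0.055, 0.042, -0.998]]
force: [-0.4, -0.3, -0.2]
gripper_width: 0.498
```

View pics/scene3.png

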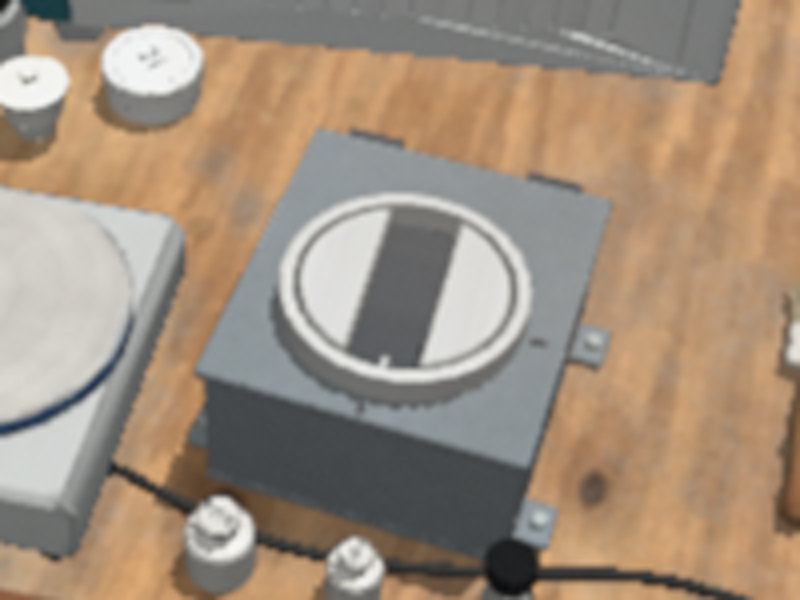

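View pics/top3.png

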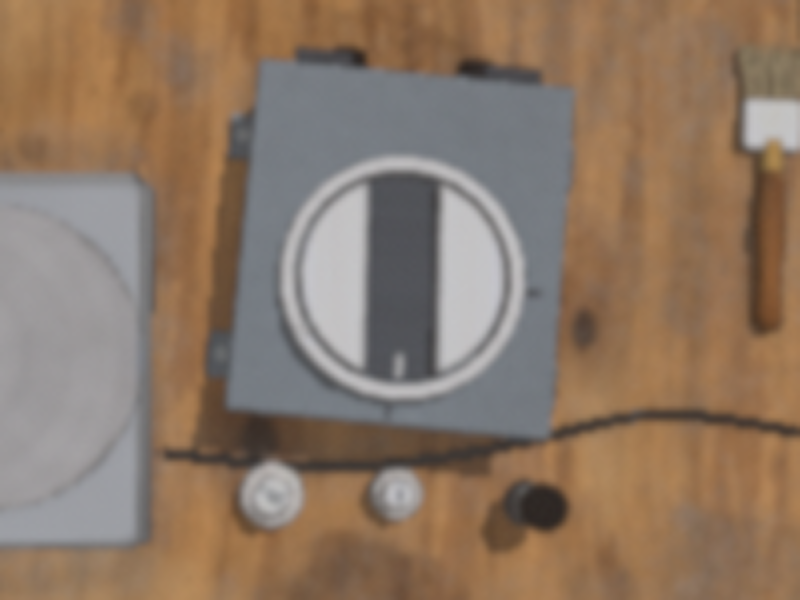

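The cover stays shut, but the slot may be a few degrees short of its stop: it looks about 0.07 to 0.1 rad off the front mark. I'll measure that with a rectified view.

```bash
cat > rect.py <<'E'
from h import *
import sys
S=4 # px/mm
p=bot.snapshot("top")
def rect(z,cx=490.3,cy=-134.9,yaw=-0.069,h=70):
    n=2*h*S;src=[];dst=[]
    for a,b in((h,h),(h,-h),(-h,-h),(-h,h)):
        X=[cx+a*np.cos(yaw)-b*np.sin(yaw),cy+a*np.sin(yaw)+b*np.cos(yaw),z]
        src.append(px(p,X));dst.append(((h-b)*S,(h-a)*S))
    M=cv2.getPerspectiveTransform(np.float32(src),np.float32(dst))
    return cv2.warpPerspective(p['color'],M,(n,n),flags=cv2.INTER_CUBIC)
im=rect(109.,h=70);cv2.imwrite("pics/"+sys.argv[1],im)
g=cv2.cvtColor(im,cv2.COLOR_BGR2GRAY).astype(float)
for name,sl in(("rows",range(280-130,280+131,10)),):
    L=[];Rr=[]
    for r in sl:
        row=cv2.GaussianBlur(g,(9,9),0)[r];d=np.gradient(row)
        a=160+np.argmin(d[160:270]);b=300+np.argmax(d[300:400]);L.append(a);Rr.append(b)
    print(L,Rr);y=np.array(list(sl))
    print("tilt L,R (rad; + = bottom to the right)",np.polyfit(y,L,1)[0],np.polyfit(y,Rr,1)[0])
# cover side edges at z=91
im=rect(92.,h=110);cv2.imwrite("pics/e_"+sys.argv[1],im[::1,::1][:600,:800] if 0 else cv2.resize(im,(600,600)))
g=cv2.GaussianBlur(cv2.cvtColor(im,cv2.COLOR_BGR2GRAY),(9,9),0)
E
python3 rect.py rect1.png
```

```text
[np.int64(199), np.int64(193), np.int64(194), np.int64(195), np.int64(195), np.int64(196), np.int64(197), np.int64(198), np.int64(199), np.int64(200), np.int64(200), np.int64(201), np.int64(202), np.int64(202), np.int64(203), np.int64(204), np.int64(205), np.int64(206), np.int64(207), np.int64(207), np.int64(208), np.int64(208), np.int64(210), np.int64(210), np.int64(211), np.int64(212), np.int64(212)] [np.int64(338), np.int64(339), np.int64(340), np.int64(341), np.int64(341), np.int64(342), np.int64(343), np.int64(343), np.int64(344), np.int64(345), np.int64(346), np.int64(346), np.int64(347), np.int64(348), np.int64(349), np.int64(349), np.int64(350), np.int64(351), np.int64(352), np.int64(352), np.int64(353), np.int64(354), np.int64(355), np.int64(356), np.int64(356), np.int64(357), np.int64(358)]
tilt L,R (rad; + = bottom to the right) 0.07216117216117199 0.07521367521367521
```

View pics/rect1.png

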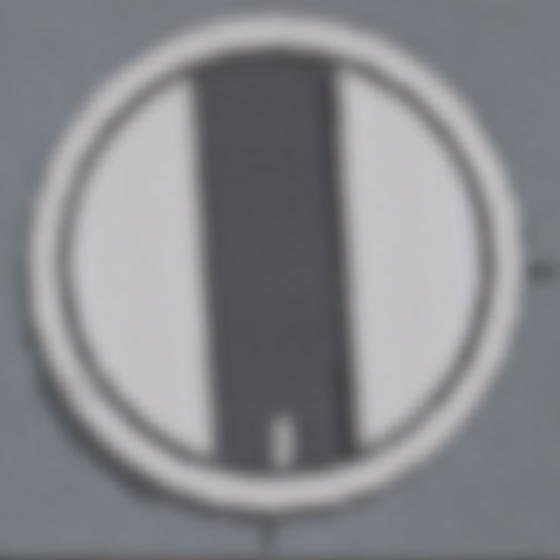

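View pics/e_rect1.png

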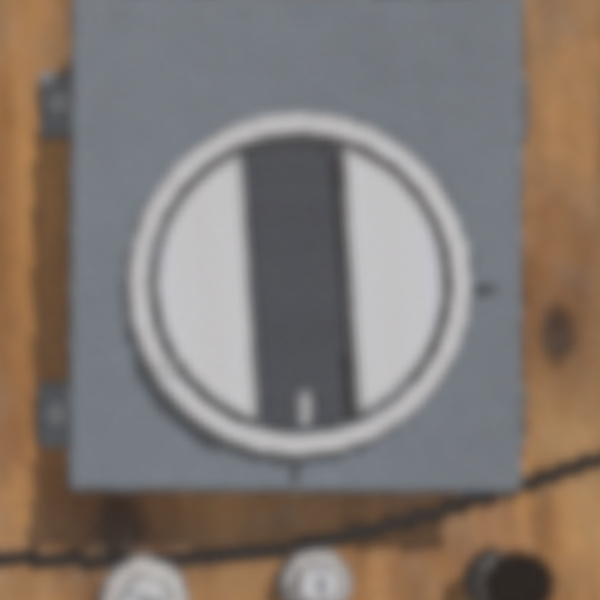

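Confirmed: the slot is about 0.075 rad (4°) short, probably turned back when I backed off while off-centre. I'll go back in, press, turn to the stop, and leave without a reverse turn.

```bash
python3 -m jog '[[[0,-1,0,0.03,0],[0,-1,0,0.03,0],[0,-1,0,0,0],[0,-1,0,0,0],[0,-1,0,0,0],[0,-1,0,0,0],[0,-1,0,0,0],[0,-1,0,0,0],[0,-1,0,0,0],[0,-1,0,0,0],[0,-1,0,0,0],[0,-0.8,0,0,0],[0,-0.3,-0.5,0,0],[0,0,-1,0,0],[0,0,-1,0,0],[0,0,-1,0,0],[0,0,-0.8,0,0],[0,0,0,0,0],[0,0,0,0,0]]]'
```

```text
time_s: 13.5
tcp_pos: [486.1, -165.9, 158.2]
tcp_rot: [[0.998, -0.022, 0.057], [-0.02, -0.999, -0.042], [0.058, 0.041, -0.997]]
force: [-0.4, 0.7, -0.1]
gripper_width: 0.5
```

```bash
python3 -m jog '[[[0.2,0.9,0,0,0],[0.1,0.5,0,0,0],[0,0,0,0,0],[0,0,0,0,0]]]'
```

```text
time_s: 13.9
tcp_pos: [493.0, -137.9, 160.6]
tcp_rot: [[0.998, -0.023, 0.06], [-0.021, -0.999, -0.042], [0.061, 0.041, -0.997]]
force: [0.2, 0.0, -0.2]
gripper_width: 0.499
```

```bash
python3 -m jog '[[[0,0.15,-0.6,0,0],[0,0,-0.6,0,0],[0,0,0,0,0],[0,0,0,0,0]]]';  python3 -m jog '[[[0,0,-0.6,0,0],[0,0,-0.4,0,0],[0,0,0,0,0]]]'
```

```text
time_s: 14.3
tcp_pos: [492.4, -136.2, 134.4]
tcp_rot: [[0.998, -0.025, 0.06], [-0.022, -0.999, -0.043], [0.061, 0.041, -0.997]]
force: [-0.8, 0.1, 0.2]
gripper_width: 0.496
time_s: 14.6
tcp_pos: [492.2, -136.6, 112.4]
tcp_rot: [[0.998, -0.025, 0.06], [-0.023, -0.999, -0.043], [0.061, 0.041, -0.997]]
force: [-0.3, 0.0, -0.2]
gripper_width: 0.5
```

```bash
python3 -m jog '[[[0,0.1,-0.3,0,0],[0,0,-0.2,0,0],[0,0,0,0,0]]]';  python3 -m jog '[[[0,0,-0.15,0,0],[0,0,-0.1,0,0]]]'
```

```text
time_s: 14.9
tcp_pos: [492.2, -134.4, 101.4]
tcp_rot: [[0.998, -0.026, 0.06], [-0.023, -0.999, -0.043], [0.061, 0.042, -0.997]]
force: [-1.1, 0.2, -0.4]
gripper_width: 0.502
time_s: 15.1
tcp_pos: [492.4, -134.5, 96.8]
tcp_rot: [[0.998, -0.025, 0.06], [-0.023, -0.999, -0.043], [0.061, 0.041, -0.997]]
force: [-6.0, 1.3, 14.9]
gripper_width: 0.506
```

Seated with 15 N down and centred. Now clockwise to the stop.

```bash
python3 -m jog '[[[0,0,-0.06,-0.03,0],[0,0,-0.06,-0.03,0]]]'; python3 -m jog '[[[0,0,-0.06,-0.03,0]]]'; python3 -c "
from h import *
s=bot.state();print(s['force'],s['torque'])";python3 -m jog '[[[0,0,-0.06,-0.03,0]]]'; python3 -c "
from h import *
s=bot.state();print(s['force'],s['torque'])"
```

```text
time_s: 15.3
tcp_pos: [492.1, -136.8, 96.6]
tcp_rot: [[0.975, -0.218, 0.05], [-0.215, -0.975, -0.054], [0.061, 0.042, -0.997]]
force: [-7.1, -1.8, 21.1]
gripper_width: 0.499
time_s: 15.4
tcp_pos: [493.6, -135.3, 96.8]
tcp_rot: [[0.949, -0.31, 0.047], [-0.308, -0.95, -0.057], [0.063, 0.039, -0.997]]
force: [1.3, 15.6, 12.2]
gripper_width: 0.498
[ 1.32027499 15.63893126 12.19991583] [ 3.50083221 -0.03657531  1.37123137]
time_s: 15.5
tcp_pos: [494.5, -134.1, 96.8]
tcp_rot: [[0.917, -0.397, 0.043], [-0.395, -0.917, -0.06], [0.063, 0.038, -0.997]]
force: [-9.9, 0.7, 18.7]
gripper_width: 0.502
[-9.93094275  0.73579247 18.72202711] [0.03919785 2.72982933 4.30070389]
```

The torque is 4.3 N m, so it's hard against the stop. Last time floor friction while pressing likely carried the head back. This time I'll relax with zero rows and lift straight.

```bash
python3 -m jog '[[[0,0,0,0,0]]]'; python3 -c "
from h import *
s=bot.state();print(s['force'],s['torque'])"; python3 -m jog '[[[0,0,0.03,0,0]]]'; python3 -c "
from h import *
s=bot.state();print(s['force'],s['torque'])"
```

```text
time_s: 15.6
tcp_pos: [494.4, -134.0, 97.1]
tcp_rot: [[0.918, -0.394, 0.041], [-0.391, -0.918, -0.062], [0.062, 0.041, -0.997]]
force: [-3.5, -6.9, 2.0]
gripper_width: 0.5
[-3.52296517 -6.87032644  2.03460271] [-1.13142911  1.49520292  3.43568966]
time_s: 15.7
tcp_pos: [494.5, -134.0, 97.8]
tcp_rot: [[0.921, -0.389, 0.041], [-0.386, -0.92, -0.064], [0.062, 0.043, -0.997]]
force: [0.7, -4.3, -0.9]
gripper_width: 0.505
[ 0.68855406 -4.26936251 -0.85006159] [-0.4139104   0.63912394  3.20359929]
```

```bash
python3 -m jog '[[[0,0,0.05,0.02,0]]]'; python3 -c "
from h import *
s=bot.state();print(s['force'],s['torque'])"; python3 -m jog '[[[0,0,0.05,0.01,0]]]'; python3 -c "
from h import *
s=bot.state();print(s['force'],s['torque'])"
```

```text
time_s: 15.8
tcp_pos: [494.8, -133.8, 98.8]
tcp_rot: [[0.944, -0.328, 0.045], [-0.325, -0.944, -0.062], [0.063, 0.044, -0.997]]
force: [1.7, 0.6, 4.1]
gripper_width: 0.498
[1.6850599  0.64060941 4.09601581] [ 0.07474511 -0.22280839  0.07748176]
time_s: 15.9
tcp_pos: [495.2, -133.8, 100.1]
tcp_rot: [[0.954, -0.297, 0.048], [-0.294, -0.954, -0.06], [0.064, 0.043, -0.997]]
force: [0.9, -0.5, -0.7]
gripper_width: 0.503
[ 0.87366284 -0.46653672 -0.70975629] [-0.03671361  0.12437222 -0.01257783]
```

Free of load; lift straight, move clear, look.

```bash
python3 -m jog '[[[0,0,0.3,0,0],[0,0,0.5,0,0],[0,0,1,0,0],[0,0,1,0,0],[0,0,1,0,0],[0,0,1,0,0],[0,0,1,0,0],[0,1,0,0,0],[0,1,0,0,0],[0,1,0,0,0],[0,1,0,0,0],[0,1,0,0,0],[0,1,0,0,0],[0,1,0,0,0],[0,1,0,0,0],[0,1,0,0,0],[0,1,0,0,0],[0,0,0,0,0],[0,0,0,0,0]]]'; python3 rect.py rect2.png
python3 - <<'E'
from h import *
p=bot.snapshot("scene");cv2.imwrite("pics/scene4.png",p['color'])
E
```

```text
time_s: 17.8
tcp_pos: [494.9, 70.1, 235.8]
tcp_rot: [[0.941, -0.333, 0.061], [-0.33, -0.942, -0.053], [0.075, 0.03, -0.997]]
force: [0.8, -1.4, 0.1]
gripper_width: 0.5
[np.int64(201), np.int64(201), np.int64(202), np.int64(202), np.int64(203), np.int64(203), np.int64(204), np.int64(205), np.int64(205), np.int64(200), np.int64(201), np.int64(201), np.int64(202), np.int64(203), np.int64(203), np.int64(204), np.int64(204), np.int64(199), np.int64(199), np.int64(200), np.int64(201), np.int64(201), np.int64(201), np.int64(202), np.int64(203), np.int64(203), np.int64(198)] [np.int64(346), np.int64(347), np.int64(348), np.int64(348), np.int64(349), np.int64(350), np.int64(350), np.int64(351), np.int64(345), np.int64(345), np.int64(346), np.int64(347), np.int64(347), np.int64(348), np.int64(348), np.int64(349), np.int64(350), np.int64(344), np.int64(344), np.int64(345), np.int64(345), np.int64(346), np.int64(347), np.int64(348), np.int64(348), np.int64(349), np.int64(349)]
tilt L,R (rad; + = bottom to the right) -0.0065323565323565135 -0.0030525030525032745
```

View pics/e_rect2.png

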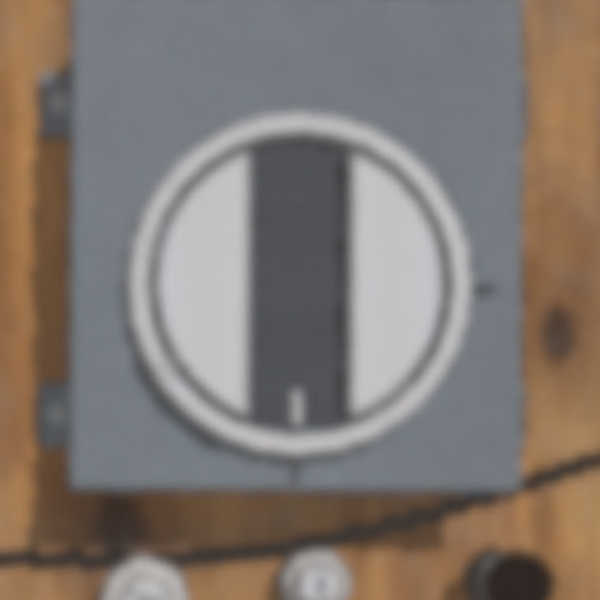

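View pics/scene4.png

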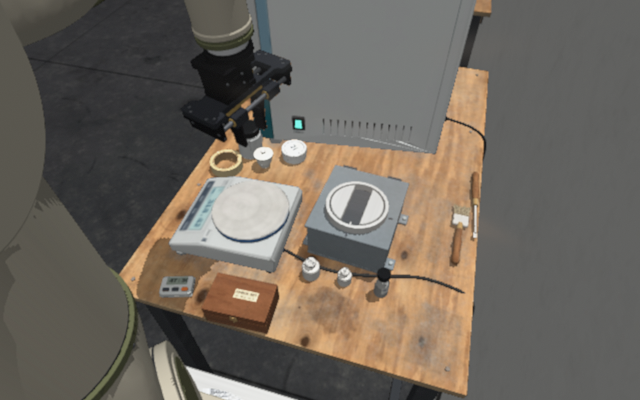

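The slot now lies parallel to the box sides, with the pointer on the front mark (crop 296,405 against 294,475). The cover is flat, the bystanders are undisturbed and the arm is clear.

```bash
python3 -c "
from rig import bot
s=bot.state();print(s['force'],abs(s['qd']).max());print(bot.job_done())"
```

```text
[-0.94466825  0.43406668  0.75339911] 0.006555995527371494
the job is handed in; nothing more can be done
None
```

The cover is shut and locked, and it stayed down after I let go and moved clear. I handed the job in at about 18 s.

- **How it was done:** I set both fingertips, half open, in the slot, pressed the cover shut and turned the head clockwise to its stop while still pressing.
- **A second turn was needed:** My first check showed the slot about 0.075 rad short of the stop. Probably floor friction carried the head back when I reversed slightly while still pressing. I went back in, pressed and turned again until the torque reached about 4 N m. Then I took the load off before turning back a little and lifting straight out.
- **Last checks:** The slot was within about 0.01 rad of the box's front-to-back axis, with the pointer at the front mark. The cover lay flat and the fingers had no contact force. The weights, vial and other things stood where they were.
- **High force during the first press:** The downward force briefly reached 77 N at the fingertips, about 85 N in all. That is under the 120 N wrist limit, and I eased it off straight away. Every later reading was about 40 N or less.
- **Tool tilt:** The tool had tilted about 4° by the end of the moves. I saw no effect on the result.

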